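Change the card stands on show

TASK

The red offer is over and the green one begins: fold the red card stand down until it snaps flat onto its base, and swing the green card stand up past the middle until it snaps fully open, leaning back. The blue stand stays folded as it is; let go of everything at the end.

Things in the scene. Friction and masses are not known exactly. Their poses are not given: they have to be found in the camera images.
- red_panel (a joint): Hinge angle (rad) of the red panel (90 long x 120 wide x 8 mm) on its fixed light-wood base (115 x 130 x 22 mm). 0 = folded, level, 40 mm above the counter; 1.57 upright; 1.9 fully open against its stop, leaning back. An over-centre spring snaps it to one end or the other: it tips over at about 1.0 rad and needs about 2 N at the knob. Starts open.
- red_knob (a point): Centre of the red ball knob (28 mm across), on a 10 mm stem 35 mm out from the red panel's free edge. The frame turns with the panel: x points along the panel to the hinge axis, 135 mm away and 40 mm above the counter; y is level, along the hinge. Knob height 40 mm folded (50 mm in front of the base), 168 mm open. Pinched from above across y, the ball turns between the fingers along its arc.
- green_panel (a joint): Hinge angle (rad) of the green panel (90 long x 120 wide x 8 mm) on its fixed light-wood base (115 x 130 x 22 mm). 0 = folded, level, 40 mm above the counter; 1.57 upright; 1.9 fully open against its stop, leaning back. An over-centre spring snaps it to one end or the other: it tips over at about 1.0 rad and needs about 2 N at the knob. Starts folded.
- green_knob (a point): Centre of the green ball knob (28 mm across), on a 10 mm stem 35 mm out from the green panel's free edge. The frame turns with the panel: x points along the panel to the hinge axis, 135 mm away and 40 mm above the counter; y is level, along the hinge. Knob height 40 mm folded (50 mm in front of the base), 168 mm open. Pinched from above across y, the ball turns between the fingers along its arc.
- blue_panel (a joint): Hinge angle (rad) of the blue panel (90 long x 120 wide x 8 mm) on its fixed light-wood base (115 x 130 x 22 mm). 0 = folded, level, 40 mm above the counter; 1.57 upright; 1.9 fully open against its stop, leaning back. An over-centre spring snaps it to one end or the other: it tips over at about 1.0 rad and needs about 2 N at the knob. Starts folded, to be left so; knob like the others.
There are look-alikes about, which are no part of the job. What is shaped like the part that bears red_panel but yellow is not meant.

How it is judged:
At the end, for the whole second after the job is handed in: The red panel lies folded on its base (within 0.17 rad, 10 degrees), the green panel stands fully open (within 10 degrees of its stop, above 1.72 rad), both at rest, and the blue panel is still folded (within 10 degrees) (value of joint each of red_panel, blue_panel below 0.17 rad and value of joint green_panel above 1.72 rad and velocity of joint red_panel between -0.1 and 0.1 rad/s and velocity of joint green_panel between -0.1 and 0.1 rad/s); the robot touches nothing.
It fails at once if the blue stand is lifted from its folded state by more than 0.35 rad (20 degrees) (value of joint blue_panel above 0.35 rad).
It also fails if it takes over 56 s, if anything falls off the work surface, if the arm or the gripper's body presses on something with over 40 N, if the wrist force passes 120 N, or if a joint passes its speed limit or range.

ROBOT

A 7-joint arm with a two-finger parallel gripper is mounted at the origin on the work surface. World frame = base frame: x ahead of the robot, y to its left, z up, the work surface at z = 0. Lengths are in m, angles in rad, forces in N, time in s.
With the tool pointing down it reaches from about 0.4 to 0.925 m from the base axis. Payload 5.6 kg.
Tool frame: the origin (TCP) lies at the very end of the fingers, on their centre line; the grasp point (between the pads) lies 19 mm behind it; z points along the fingers, y is the line along which they close (so a half turn about z gives the same grasp; the last joint's range is limited). The gripper opens to 85 mm and grips with 20 to 120 N. Pads are 22 mm wide; open, the fingers measure 114 mm over their backs; the gripper's body (76 mm by 85 mm) begins 54 mm behind the grasp point. The pads swing forward as they close: fully open they stand 13 mm farther back than shut.
Start: joints at [-1.201, 0.468, -0.012, 1.603, 0.006, 1.071, -0.056], TCP at [0.261, 0.595, 0.231] pointing down, gripper open.
Joint ranges: [-2.53, 2.53], [-0.31, 2.02], [-1.57, 1.55], [0.28, 2.44], [-1.29, 4.43], [0.15, 1.84], [-2.92, 2.92]. Speed limits (rad/s): [2.57, 2.57, 3.14, 3.14, 3.14, 3.14, 3.14].

INTERFACE

Orientations are given as a unit quaternion [w, x, y, z].
In Python, from cell import get_obs, capture, calibration, job_done gives the robot as it stands.
- The arm moves only by the shell command python3 -m inch 'ROWS' [OPENING] [FORCE]. ROWS is text: rows parted by semicolons, each of 4 numbers parted by spaces: the shift along the tool's x, y, z in m, then the turn about the tool's z in rad. In form: x y z yaw; .... A call has 1 to 12 rows; each row shifts and turns the commanded pose from where the row before left it, along the tool's axes as they then stand; what a row does not reach is not made up. A row lasts 1/12 s, in which the tool goes at most 41.7 mm and 7.16 degrees, less where a joint would pass 70% of its speed; a pose out of reach is approached as far as the arm can. A call is refused whole if a number of a shift passes 0.0417 or a number of a turn 0.125, either way. A call with a gripper value outside its range is refused whole. OPENING is the opening, from 0 (shut) to 1 (fully open), set as the call begins (- or left out, the last holds). The fingers move at their own pace and stop on an object; FORCE is the grip in N (left out, the last holds). Time passes only in rows, so rows that do not move let the fingers close. It gives the time, the measured TCP pose, the force, the opening and the grip force at its end, in the units of the state.
- get_obs(): the state, without advancing time (a new reading comes with each control period).
- capture(name): name is "side" or "top" or "wrist"; returns the picture (400x640x3 uint8, red, green, blue); there is no depth.
- calibration(name): a dict with "fx", "fy", "cx", "cy" (pixels), "cam_to_world" (4x4, takes a point from camera to world coordinates). Camera axes: x right, y down, z forward; pixel columns grow to the right and rows downward; lengths in m; the calibration is good to about 2 mm. A picture is of the moment at which its call begins: read the wrist's pose just before it. calibration takes no time and is no camera call; for the wrist camera it gives the pose at the moment of the call.
- job_done(): hands the job in; it is judged then, once.
The state is a dict: "t": time; "joint_positions": joint angles; "qd": joint speeds; "joint_efforts": joint torques, N m; "eef_pos": TCP position; "ee_rot": TCP orientation; "wrist_force": force on the tool from outside, world axes, zero at the start; "wrist_torque": the same for the moment, N m; "grip_width": opening from 0.0 (shut) to 1.0 (fully open); "grip_force": force on a finger pad.
Only numpy, scipy, OpenCV 4.12 (cv2) and the standard library are available. Lean on these libraries where they do the work, as an engineer would, in place of code of your own. Each camera call takes 0.05 s, during which the arm holds its last target. There are 200 camera calls.

## Working session

There is one attempt and no reset: what is moved stays moved. The work goes in short steps, Python scripts to look and compute and a shell command to move; the robot and the scene stay as the last step left them, time stands still between calls to the robot, and variables do not carry over. Pictures are saved under pics/ and viewed, at most 10 in all, crops included, and the job is handed in when it is done.

```bash
mkdir -p pics
python3 - <<'E'
from cell import *
import cv2
o=get_obs();print(o['t'],o['eef_pos'],o['ee_rot'],o['grip_width'])
for n in("top","side"):
    cv2.imwrite(f"pics/{n}0.png",capture(n)[:,:,::-1]);c=calibration(n);print(n,c['fx'],c['cx'],c['cy']);print(c['cam_to_world'])
E
```

```text
0.0 [0.26059848 0.59484865 0.23032436] [-1.17125264e-04  2.04954477e-01  9.78771085e-01 -9.00914294e-04] 0.998952143945087
top 404.8889010388832 326.6777493214649 197.10125583076945
[[ 3.00141729e-02 -9.78511557e-01  2.03995788e-01  3.17267647e-01]
 [-9.99549009e-01 -2.91857093e-02  7.06917975e-03  2.61792354e-02]
 [-9.63512317e-04 -2.04115963e-01 -9.78946242e-01  1.15757684e+00]
 [ 0.00000000e+00  0.00000000e+00  0.00000000e+00  1.00000000e+00]]
side 459.8675808380155 313.3143952922448 198.0149630083586
[[ 0.88874183 -0.27065577  0.36997759  0.11985723]
 [-0.45814803 -0.49725657  0.73677424 -0.83320622]
 [-0.01543841 -0.82430659 -0.56593312  0.73208407]
 [ 0.          0.          0.          1.        ]]
```

View pics/top0.png

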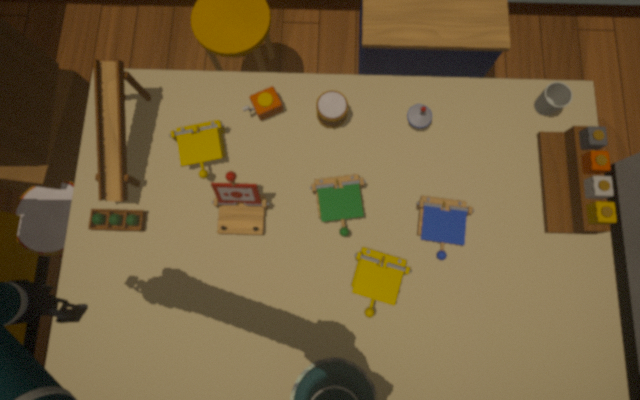

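View pics/side0.png

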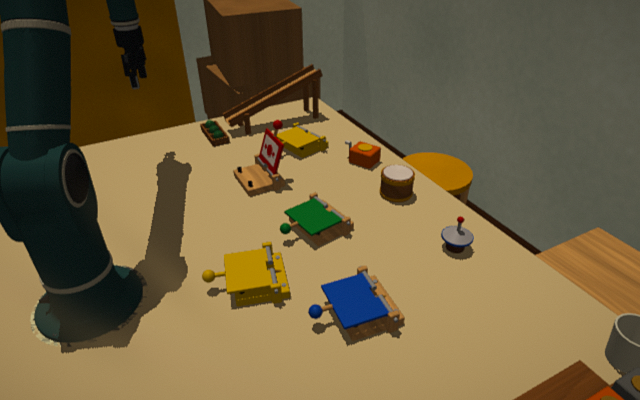

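The top picture shows the red stand open (knob 231,176, base about 241,220), green folded (panel 340,200, knob 345,231) and blue folded (knob 441,255). The two yellow stands (knobs 203,173 and 370,312) are look-alikes. Red and green fit by colour, and both have light-wood bases. I'll confirm this in a crop.

```bash
cat > h.py <<'E'
import numpy as np
from cell import *
def ray(n,u,v,z,c=None):
    c=c or calibration(n);T=np.array(c['cam_to_world'])
    d=T[:3,:3]@[(u-c['cx'])/c['fx'],(v-c['cy'])/c['fy'],1];p=T[:3,3]
    return p+d*(z-p[2])/d[2]
def tri(a,b):
    A=np.zeros((3,3));r=np.zeros(3)
    for n,u,v in(a,b):
        c=calibration(n);T=np.array(c['cam_to_world']);d=T[:3,:3]@[(u-c['cx'])/c['fx'],(v-c['cy'])/c['fy'],1];d/=np.linalg.norm(d)
        P=np.eye(3)-np.outer(d,d);A+=P;r+=P@T[:3,3]
    return np.linalg.solve(A,r)
E
python3 - <<'E'
import cv2
from h import *
i=cv2.imread("pics/top0.png")[155:255,165:365]
cv2.imwrite("pics/crop1.png",cv2.resize(i,None,fx=4,fy=4,interpolation=cv2.INTER_CUBIC))
print("red",tri(("top",231,176),("side",278,126)),ray("top",231,176,.168))
print("green",tri(("top",345,231),("side",286,228)),ray("top",345,231.5,.04))
E
```

```text
red [0.57102226 0.27810352 0.16238965] [0.57067172 0.27640457 0.168     ]
green [ 0.45435275 -0.01895347  0.04327009] [ 0.45436215 -0.01940916  0.04      ]
```

View pics/crop1.png

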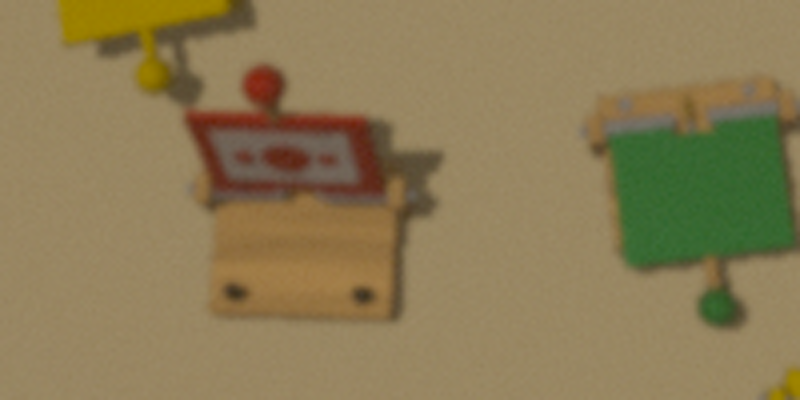

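The crop confirms both. The red knob is at (231,176.5) above a wood base, and green's knob is at (344,231.5) with its hinge at (312,187)–(364,181).

```bash
cat >> h.py <<'E'
from scipy.spatial.transform import Rotation as R
def plan(target,hdir):
    o=get_obs();q=o['ee_rot'];M=R.from_quat([q[1],q[2],q[3],q[0]]).as_matrix()
    ty=M.T@np.array([hdir[0],hdir[1],0]);
    if ty[1]<0: ty=-ty
    yaw=np.arctan2(-ty[0],ty[1])
    M2=M@R.from_euler('z',yaw).as_matrix()
    print("t",o['t'],"pos",o['eef_pos'].round(4) if hasattr(o['eef_pos'],'round') else o['eef_pos'],"yaw",yaw.round(3),"shift after yaw",(M2.T@(np.array(target)-o['eef_pos'])).round(4),"M2",M2.round(3).tolist())
E
python3 - <<'E'
from h import *
for n,k,zk,a,b in(("red",(231,176.5),.168,(212.5,201.7),(267.5,203)),("green",(344.2,231.5),.04,(312,187.5),(363.7,181))):
    K=ray("top",*k,zk);A=ray("top",*a,.04);B=ray("top",*b,.04);h=(A-B)/np.linalg.norm(A-B);m=(A+B)/2
    print(n,K,A,B,m,"len",np.linalg.norm(A-B),"h",h,"ang",np.degrees(np.arctan2(h[1],h[0])),K-m)
    print("perp dist",np.linalg.norm(np.cross(K-m,h)), "along",(K-m)@h)
    if n=="red":plan([*K[:2],.149],h)
a,b=ray("top",218,234,.02),ray("top",263.7,234.5,.02);print("red front",np.degrees(np.arctan2(*(a-b)[1::-1])))
a,b=ray("top",322,221.2,.044),ray("top",363.7,216.2,.044);print("green front",np.degrees(np.arctan2(*(a-b)[1::-1])))
E
```

```text
red [0.56937088 0.27630261 0.168     ] [0.52736209 0.35497048 0.04      ] [0.52825857 0.20004143 0.04      ] [0.52781033 0.27750596 0.04      ] len 0.15493164538883727 h [-0.00578628  0.99998326  0.        ] ang 90.33153127043296 [ 0.04156055 -0.00120335  0.128     ]
perp dist 0.13457578702740555 along -0.0014438136275234665
t 0.1 pos [0.2606 0.5949 0.2304] yaw -0.419 shift after yaw [-0.307  -0.3203  0.0817] M2 [[-1.0, -0.006, -0.001], [-0.006, 1.0, -0.002], [0.001, -0.002, -1.0]]
green [ 0.45429589 -0.01719395  0.04      ] [0.57669118 0.07665723 0.04      ] [ 0.60002693 -0.06955036  0.04      ] [0.58835906 0.00355344 0.04      ] len 0.14805815453688026 h [-0.15761205  0.98750111  0.        ] ang 99.06831830623496 [-0.13406317 -0.02074739  0.        ]
perp dist 0.13565756642303226 along 0.000641903849184805
red front 91.0857430834252
green front 98.61200320720974
```

```bash
python3 -m inch '0 0 0 -.105;0 0 0 -.105;0 0 0 -.105;0 0 0 -.104;-.0256 -.0267 0 0;-.0256 -.0267 0 0;-.0256 -.0267 0 0;-.0256 -.0267 0 0;-.0256 -.0267 0 0;-.0256 -.0267 0 0;-.0256 -.0267 0 0;-.0256 -.0267 0 0' 0.8
python3 -m inch '-.0256 -.0267 0 0;-.0256 -.0267 0 0;-.0256 -.0267 0 0;-.0256 -.0267 0 0;0 0 0 0;0 0 0 0'
python3 - <<'E'
from h import *
import cv2
plan([.5694,.2763,.149],[-.012,1])
cv2.imwrite("pics/w1.png",capture("wrist")[:,:,::-1])
E
```

```text
t: 1.1
eef_pos: [0.4677, 0.3814, 0.231]
ee_rot: [-0.0, -0.003, 1.0, -0.0]
wrist_force: [0.1, 1.3, -0.4]
grip_width: 0.799
grip_force: 0.0
t: 1.6
eef_pos: [0.5715, 0.2738, 0.2306]
ee_rot: [-0.0, -0.0, 1.0, -0.001]
wrist_force: [0.1, 0.4, 0.3]
grip_width: 0.797
grip_force: 0.0
t 1.6 pos [0.5715 0.2738 0.2306] yaw -0.011 shift after yaw [0.002  0.0027 0.0816] M2 [[-1.0, -0.012, -0.0], [-0.012, 1.0, -0.001], [0.0, -0.001, -1.0]]
```

View pics/w1.png

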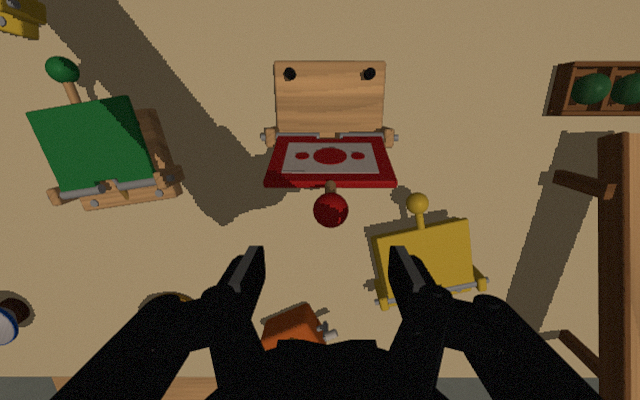

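The wrist picture shows the red knob at (331,210), laterally between the fingers (264 and 390). Yellow's knob at (417,204) is well below. I'll refine both knob positions from it.

```bash
python3 - <<'E'
from h import *
print(ray("wrist",331,210,.168),ray("wrist",62,69,.04))
print(ray("wrist",264,136,.04),ray("wrist",394,136,.04))
E
python3 -m inch '.001 .001 .02 0;.001 .001 .02 0;0 .0007 .02 0;0 0 .02 0;0 0 .002 0;0 0 0 0'
```

```text
[0.56494255 0.27942513 0.168     ] [ 0.44893004 -0.01395059  0.04      ]
[0.51991595 0.20242936 0.04      ] [0.51933131 0.35508814 0.04      ]
t: 2.15
eef_pos: [0.566, 0.2808, 0.1481]
ee_rot: [-0.002, -0.004, 1.0, -0.0]
wrist_force: [0.9, 0.0, 1.0]
grip_width: 0.799
grip_force: 0.0
```

```bash
python3 -m inch '0 0 0 0;0 0 0 0;0 0 0 0;0 0 0 0;0 0 0 0;0 0 0 0;0 0 0 0;0 0 0 0' 0 30
python3 - <<'E'
from h import *
p=get_obs()['eef_pos'];print(p)
# arc table: world dx,dz from 1.9 down, hinge at K-(−cos)
a=np.linspace(1.9,0,20);x=-.135*np.cos(a);z=.04+.135*np.sin(a)
for i in range(19):print(round(a[i+1],2),"toolx",(-(x[i+1]-x[i])).round(4),"toolz",(-(z[i+1]-z[i])).round(4))
E
```

```text
t: 2.82
eef_pos: [0.5688, 0.277, 0.1512]
ee_rot: [0.001, -0.002, 1.0, -0.001]
wrist_force: [-3.1, -6.3, 6.6]
grip_width: 0.305
grip_force: 29.0
[0.56880935 0.27695831 0.15115257]
1.8 toolx 0.013 toolz -0.0037
1.7 toolx 0.0133 toolz -0.0024
1.6 toolx 0.0135 toolz -0.0011
1.5 toolx 0.0135 toolz 0.0003
1.4 toolx 0.0134 toolz 0.0016
1.3 toolx 0.0132 toolz 0.003
1.2 toolx 0.0128 toolz 0.0043
1.1 toolx 0.0123 toolz 0.0055
1.0 toolx 0.0117 toolz 0.0067
0.9 toolx 0.011 toolz 0.0078
0.8 toolx 0.0101 toolz 0.0089
0.7 toolx 0.0092 toolz 0.0099
0.6 toolx 0.0082 toolz 0.0107
0.5 toolx 0.0071 toolz 0.0115
0.4 toolx 0.0059 toolz 0.0122
0.3 toolx 0.0046 toolz 0.0127
0.2 toolx 0.0033 toolz 0.0131
0.1 toolx 0.002 toolz 0.0133
0.0 toolx 0.0007 toolz 0.0135
```

```bash
python3 -m inch '.013 0 -.0037 0;.0133 0 -.0024 0;.0135 0 -.001 0;.0135 0 .0003 0;.0134 0 .0016 0;.0132 0 .003 0;.0128 0 .0043 0;.0123 0 .0055 0;.0117 0 .0067 0;0 0 0 0'
```

```text
t: 3.65
eef_pos: [0.4491, 0.2771, 0.1348]
ee_rot: [-0.001, -0.003, 1.0, -0.001]
wrist_force: [-2.1, -5.5, 4.3]
grip_width: 0.302
grip_force: 31.7
```

```bash
python3 -m inch '.011 0 .0078 0;.0101 0 .0089 0;.0092 0 .0099 0;.0082 0 .0107 0;.0071 0 .0115 0;.0059 0 .0122 0;.0046 0 .0127 0;.0033 0 .0131 0;.002 0 .0133 0;.0007 0 .0135 0;0 0 0 0;0 0 0 0'
```

```text
t: 4.65
eef_pos: [0.3886, 0.2771, 0.0211]
ee_rot: [-0.001, -0.002, 1.0, -0.001]
wrist_force: [-2.5, -4.7, -1.4]
grip_width: 0.305
grip_force: 32.0
```

```bash
python3 -m inch '0 0 0 0;0 0 0 0;0 0 0 0;0 0 0 0;0 0 0 0;0 0 0 0' 0.8
python3 -m inch '0 0 -.02 0;0 0 -.03 0;0 0 -.03 0;0 0 -.03 0;0 0 -.02 0;0 0 0 0'
python3 - <<'E'
from h import *
a=np.radians(98.8);plan([.4525,-.016,.15],[np.cos(a),np.sin(a)])
E
```

```text
t: 5.15
eef_pos: [0.3895, 0.2789, 0.0218]
ee_rot: [0.0, -0.003, 1.0, 0.0]
wrist_force: [0.1, 0.4, 0.9]
grip_width: 0.802
grip_force: 0.0
t: 5.65
eef_pos: [0.3914, 0.2804, 0.1557]
ee_rot: [0.003, -0.003, 1.0, 0.003]
wrist_force: [0.9, 0.4, 0.4]
grip_width: 0.799
grip_force: 0.0
t 5.65 pos [0.3914 0.2804 0.1557] yaw -0.148 shift after yaw [-0.015  -0.3022  0.0045] M2 [[-0.988, -0.153, 0.007], [-0.153, 0.988, 0.006], [-0.007, 0.004, -1.0]]
```

```bash
python3 -m inch '0 0 0 -.075;0 0 0 -.073;-.0015 -.0302 0 0;-.0015 -.0302 0 0;-.0015 -.0302 0 0;-.0015 -.0302 0 0;-.0015 -.0302 0 0;-.0015 -.0302 0 0;-.0015 -.0302 0 0;-.0015 -.0302 0 0;-.0015 -.0302 0 0;-.0015 -.0302 0 0'
python3 -m inch '0 0 0 0;0 0 0 0;0 0 0 0'
python3 - <<'E'
from h import *
import cv2
a=np.radians(98.8);plan([.4525,-.016,.021],[np.cos(a),np.sin(a)])
cv2.imwrite("pics/w2.png",capture("wrist")[:,:,::-1])
E
```

```text
t: 6.65
eef_pos: [0.4501, -0.0191, 0.1509]
ee_rot: [-0.0, -0.077, 0.997, 0.0]
wrist_force: [1.1, -0.5, 0.1]
grip_width: 0.799
grip_force: 0.0
t: 6.9
eef_pos: [0.4499, -0.0171, 0.1509]
ee_rot: [-0.0, -0.077, 0.997, 0.0]
wrist_force: [-0.2, 1.4, -0.2]
grip_width: 0.796
grip_force: 0.0
t 6.9 pos [ 0.4499 -0.0171  0.1509] yaw 0.001 shift after yaw [-0.0029  0.0007  0.1299] M2 [[-0.988, -0.153, -0.001], [-0.153, 0.988, 0.0], [0.001, 0.0, -1.0]]
```

View pics/w2.png

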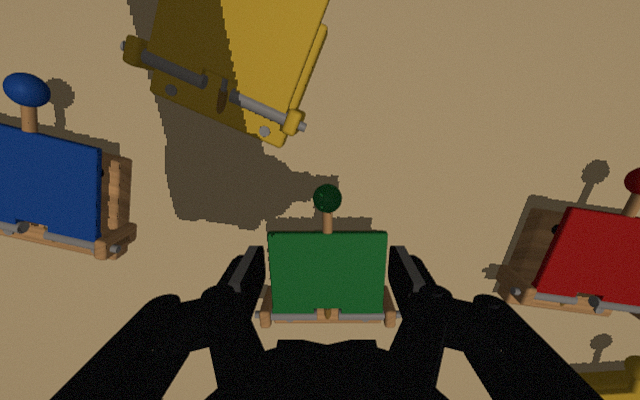

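The picture shows red folded at right. The green knob at (327,199) is centred between the fingers, the panel is square to the tool, and blue is clear at left.

```bash
python3 - <<'E'
from h import *
k=ray("wrist",327,199,.04);print(k)
a=np.radians(98.8);plan([(.4543+k[0])/2,(-.0172+k[1])/2,.021],[np.cos(a),np.sin(a)])
E
python3 -m inch '-.002 .0005 .02 0;0 0 .02 0;0 0 .02 0;0 0 .02 0;0 0 .02 0;0 0 .015 0;0 0 .01 0;0 0 .005 0;0 0 0 0'
```

```text
[ 0.45140997 -0.01576639  0.04      ]
t 6.95 pos [ 0.4499 -0.0166  0.151 ] yaw 0.002 shift after yaw [-0.003  -0.0004  0.13  ] M2 [[-0.988, -0.153, -0.001], [-0.153, 0.988, 0.0], [0.001, 0.001, -1.0]]
t: 7.7
eef_pos: [0.4516, -0.0161, 0.0206]
ee_rot: [-0.001, -0.078, 0.997, 0.0]
wrist_force: [0.3, 0.6, -0.3]
grip_width: 0.801
grip_force: 0.0
```

```bash
python3 -m inch '0 0 0 0;0 0 0 0;0 0 0 0;0 0 0 0;0 0 0 0;0 0 0 0;0 0 0 0;0 0 0 0' 0 30
python3 -m inch '-.0007 0 -.0135 0;-.002 0 -.0133 0;-.0033 0 -.0131 0;-.0046 0 -.0127 0;-.0059 0 -.0122 0;-.0071 0 -.0115 0;-.0082 0 -.0107 0;-.0092 0 -.0099 0;-.0101 0 -.0089 0;-.011 0 -.0078 0;0 0 0 0'
```

```text
t: 8.37
eef_pos: [0.4528, -0.0161, 0.0223]
ee_rot: [0.001, -0.077, 0.997, 0.0]
wrist_force: [-1.0, 3.5, 5.5]
grip_width: 0.307
grip_force: 29.1
t: 9.28
eef_pos: [0.5154, -0.0062, 0.137]
ee_rot: [0.001, -0.077, 0.997, 0.001]
wrist_force: [-3.9, 3.3, 4.2]
grip_width: 0.303
grip_force: 30.2
```

```bash
python3 -m inch '-.0117 0 -.0067 0;-.0123 0 -.0055 0;-.0128 0 -.0043 0;-.0132 0 -.003 0;-.0134 0 -.0016 0;-.0135 0 -.0003 0;-.0135 0 .001 0;-.0133 0 .0024 0;-.013 0 .0037 0;0 0 0 0;0 0 0 0'
python3 -m inch '0 0 0 0;0 0 0 0;0 0 0 0;0 0 0 0;0 0 0 0;0 0 0 0' 0.8
python3 -m inch '0 0 -.02 0;0 0 -.03 0;0 0 -.03 0;0 0 -.03 0;0 0 0 0;0 0 0 0'
python3 - <<'E'
import cv2
from cell import *
cv2.imwrite("pics/side1.png",capture("side")[:,:,::-1]);print(get_obs()['wrist_force'])
E
```

```text
t: 10.2
eef_pos: [0.6302, 0.0119, 0.1501]
ee_rot: [0.001, -0.077, 0.997, 0.001]
wrist_force: [0.7, 4.0, 4.2]
grip_width: 0.306
grip_force: 32.4
t: 10.7
eef_pos: [0.6287, 0.0103, 0.1492]
ee_rot: [-0.0, -0.077, 0.997, -0.0]
wrist_force: [-0.2, 0.6, -0.1]
grip_width: 0.801
grip_force: 0.0
t: 11.2
eef_pos: [0.6299, 0.0105, 0.2615]
ee_rot: [0.002, -0.077, 0.997, 0.0]
wrist_force: [-1.1, 0.2, -0.7]
grip_width: 0.803
grip_force: 0.0
[-0.95679995  1.40948409 -0.1750205 ]
```

View pics/side1.png

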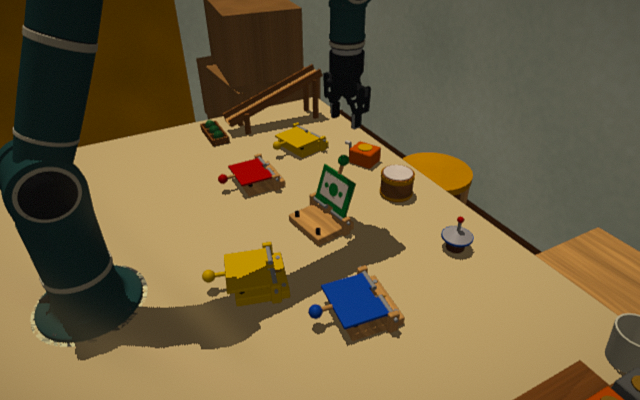

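The side picture shows red flat (panel 250,172), green open and leaning back (knob 344,160), blue folded (355,300), and the gripper clear above.

```bash
python3 -c "
from cell import *
print(job_done())"
```

```text
the job is handed in; nothing more can be done
None
```

The red stand is folded flat, the green stand is fully open, the blue stand is untouched, and the gripper has let go and is clear; the job was handed in at about 11 s, with no verdict returned.

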